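Dip the coolant gauge and hold it level for reading

ROBOT

A 6-joint arm with a two-finger parallel gripper is mounted at the origin on the work surface. World frame = base frame: x ahead of the robot, y to its left, z up, the work surface at z = 0. Lengths are in mm, angles in rad, forces in N, time in s.
With the tool pointing down it reaches from about 350 to 975 mm from the base axis. Payload 7.1 kg.
Tool frame: the origin (TCP) lies on the front face of the gripper's body, between the roots of the fingers; the fingertips stand 80 mm ahead of it and the grasp point (between the pads) lies 61 mm ahead of it (env.tips_ahead is the distance from the TCP to the fingertips, in mm); z points along the fingers, y is the direction in which the jaws open and shut (so a half turn about z gives the same grasp; the last joint's range is limited). The gripper opens to 88 mm and grips with 3 to 60 N. Pads are 20 mm wide; open, the fingers measure 115 mm over their backs; the gripper's body (75 mm by 178 mm) begins 61 mm behind the grasp point.
Start: joints at [-1.229, 0.423, 1.63, -0, 1.089, -0.019], TCP at [220.656, -584.736, 302.675] pointing down, gripper open.
Joint ranges: [-3, 3], [-0.9, 2.11], [0.09, 2.58], [-1.31, 4.45], [0.11, 2.69], [-2.54, 2.54]. Speed limits (rad/s): [2.39, 2.39, 3.01, 3.14, 3.14, 3.14].

INTERFACE

Orientations are given as a unit quaternion [x, y, z, w].
In Python, from station import env, set_gripper, viewer, workorder gives the robot as it stands. Calls block until the motion is done:
- env.reach(position, orientation): joint-space move of the TCP to a pose.
- env.move_l(position, rot=None, rate=150, f_stop=None): straight line of the TCP; rot=None keeps the orientation; rate is the mean speed in mm/s. With f_stop (N) it stops when the force on the tool has changed by that much, and returns True; else False.
- env.move_joints(angles): joint-space move.
- set_gripper(opening): finger opening in mm; the grip force is fixed at half the most; returns when the fingers have stopped.
- env.hold(seconds).
- env.ik(position, orientation): joint angles nearest the present ones, or None.
- env.read_state(): the state.
- viewer.camera(name): name is "scene" or "top" or "wrist"; returns the picture (480x640x3 uint8, blue, green, red); there is no depth.
- viewer.camera_params(name): a dict with "fx", "fy", "cx", "cy" (pixels), "pose" (4x4, takes a point from camera to world coordinates); the wrist camera has in their place "tool_from_camera" (4x4, takes a point from camera to tool coordinates, whose origin is the TCP and whose axes are the flange's). Camera axes: x right, y up, looking along -z (the intrinsics and any distortion apply to the point x, -y, -z); pixel columns grow to the right and rows downward; lengths in mm; the calibration is good to about 2 mm. A picture is of the moment at which its call begins: read the wrist's pose just before it. camera_params takes no time and is no camera call.
A pose or a line that the arm cannot do raises env.IKError and nothing moves.
- workorder.sign_off(): hands the job in, once; it reports no verdict.
The state is a dict: "time_s": time; "qpos": joint angles; "dq": joint speeds; "tau": joint torques, N m; "tool_pos": TCP position; "orientation": TCP orientation; "force": force on the tool from outside, world axes, zero at the start; "wrist_torque": the same for the moment, N m; "width": finger opening in mm.
Only numpy, scipy, OpenCV 4.12 (cv2) and the standard library are available. Lean on these libraries where they do the work, as an engineer would, in place of code of your own. Each camera call takes 0.05 s, during which the arm holds its last target.

TASK

Check the coolant in the circulator beside the microscope: lift the dip gauge with the orange grip out of the white tray, slide it down the slanting filler neck until its brass collar stops on the rim, without forcing it, and draw it right out again. Then bring it back over the tray and finish while still holding it there by the grip: level, still, its tip over the tray to catch drips and about 15 cm above the bench, touching nothing, so that the marks can be read. Leave the other things on the bench and in the tray where they are.

Things in the scene. Friction and masses are not known exactly. Their poses are not given: they have to be found in the camera images.
- gauge: Dip gauge, loose, 80 g, 176 mm long, lying in the tray. x runs along it from grip to tip; z up as it lies. Orange grip 60 mm long, flat sides, 22 mm across (y), 30 mm high (z); next the brass collar, a disc 30 mm across, 6 mm thick; then the steel rod, 9 mm across, 110 mm long, its last 6 mm tapered, a green band between two black marks. Origin under the middle of the grip, 15 mm below the axis.
- gauge_grip (a point): Middle of the orange grip, on the gauge's axis, 15 mm above the tray's floor as it lies; grip here. Same axes as the gauge.
- gauge_collar (a point): Centre of the collar's face on the rod side, the face that stops on the neck's rim: 36 mm along the gauge's x from the middle of the grip.
- gauge_tip (a point): The end of the rod: 146 mm along the gauge's x from the middle of the grip, 110 mm beyond the collar's face.
- circulator: Coolant circulator, a fixed cream case 260 mm deep (x), 200 wide (y), 200 high, on the left. Its front (-x) is vertical up to 100 mm, then slopes back at 45 degrees to the top; the slope carries a dark display and the steel filler neck. A low black carrying handle near the rear edge rises to 227 mm. Origin at the middle of its underside.
- neck_mouth (a point): Centre of the filler neck's mouth, in the plane of its rim, 182 mm above the bench. z points straight out of the neck along the bore, upward at 45 degrees, out of the sloping front; y is level. The neck stands 45 mm out of the slope; bore 14 mm, flaring over the last 12 mm to 20 mm at the rim, outside 28 mm across. Behind it all is clear for the whole rod.
- tray: Shallow white tray, fixed, 220 mm (its x) by 300 mm (its y), 30 mm high, walls and floor 4 mm thick. The gauge lies in it roughly along the tray's y, tip towards +y, with the cap and the spanner on the +x side. Origin at the middle of its underside, on the bench.
- cap_mid (a point): Black ribbed screw cap of the filler neck, blue dot on top, 34 mm across, 16 mm high, lying in the tray beside the gauge. Point at its centre.
- spanner_grip (a point): Small steel spanner, 130 mm long, lying in the tray along the side away from the gauge. Point on its shank.
- stage_insert_mid (a point): Black microscope stage frame with a glass window, 110 x 160 mm, 8 mm thick, flat on the bench. Point at its centre.
- slide_box_mid (a point): Blue slide box, 87 x 202 mm, 35 mm high, on the right of the bench. Point at its centre.
- objective_case_mid (a point): Black cylindrical objective case, 42 mm across, 58 mm high, standing beyond the tray. Point at its centre.
- oil_bottle_mid (a point): Small amber immersion-oil bottle, 34 mm across, 75 mm high, standing at the far left. Point half-way up.
- culture_dish_mid (a point): Clear culture dish, 60 mm across, 14 mm high, on the left beyond the circulator. Point at its centre.
Mind the look-alikes: they are no part of the job. There is more than one size of the gauge; the one meant has the size given above.

How it is judged:
By the outcome, as a careful person would: the job done as asked, in the order asked, and still so for the second after the job is handed in, while the arm keeps its last pose, push and grip.
It also fails if it takes over 45 s, if anything falls off the work surface, if the arm or the gripper's body presses on something with over 40 N, if the wrist force passes 120 N, or if a joint passes its speed limit or range.

## Working session

There is one attempt and no reset: what is moved stays moved. The work goes in short steps, each a Python script; the robot and the scene stay as the last script left them, time stands still between calls to the robot, and variables do not carry over. Pictures are saved under pics/ and viewed, and the job is handed in when it is done.

```bash
ls; mkdir -p pics
python3 - <<'E'
from station import env, set_gripper, viewer, workorder
import cv2
for n in ["scene","top","wrist"]:
    cv2.imwrite(f"pics/{n}0.png",viewer.camera(n))
    print(n,viewer.camera_params(n))
print(env.read_state())
E
```

```text
pics
scene {'fx': 561.605626977509, 'fy': 561.605626977509, 'cx': 320.59737823511693, 'cy': 232.77720979013327, 'pose': array([[-4.84665131e-01, -5.16558730e-01,  7.05880152e-01,
         1.59534255e+03],
       [ 8.74457428e-01, -2.67146689e-01,  4.04915860e-01,
         6.13516876e+02],
       [-2.05892765e-02,  8.13510740e-01,  5.81185304e-01,
         1.03943801e+03],
       [ 0.00000000e+00,  0.00000000e+00,  0.00000000e+00,
         1.00000000e+00]])}
top {'fx': 459.2756273716993, 'fy': 459.2756273716993, 'cx': 321.15557076651976, 'cy': 238.4357771978389, 'pose': array([[-1.08713842e-02,  9.94749500e-01, -1.01760728e-01,
         4.02909076e+02],
       [-9.99777830e-01, -8.97533448e-03,  1.90717923e-02,
         9.84015744e+00],
       [ 1.80583193e-02,  1.01945457e-01,  9.94626071e-01,
         1.23464980e+03],
       [ 0.00000000e+00,  0.00000000e+00,  0.00000000e+00,
         1.00000000e+00]])}
wrist {'fx': 392.94760433668, 'fy': 392.94760433668, 'cx': 319.0653331213758, 'cy': 243.46705812776077, 'tool_from_camera': array([[-8.21331346e-04,  9.56643265e-01,  2.91261031e-01,
[... 258 characters left out ...]
       1.00000000e+00]])}
{'time_s': 0.15, 'qpos': array([-1.22898964e+00,  4.23682206e-01,  1.63049755e+00,  2.64730087e-06,
        1.08857421e+00, -1.89584383e-02]), 'dq': array([-0.00100602, -0.00269609, -0.00238143,  0.00166653, -0.00046157,
        0.0006409 ]), 'tau': array([-1.38942825e-03, -5.44984674e+01, -2.73919040e+01,  6.43590675e-02,
        2.04210944e-02, -8.75386650e-05]), 'tool_pos': array([ 220.55771427, -584.43915502,  302.07628967]), 'orientation': array([ 9.83775075e-01,  1.79405307e-01, -9.21686158e-05, -5.73297911e-04]), 'force': array([ 0.15484618, -0.67945603, -0.10274688]), 'wrist_torque': array([-0.02080985, -0.01917531,  0.00374967]), 'width': 87.67406754995612}
```

View pics/scene0.png

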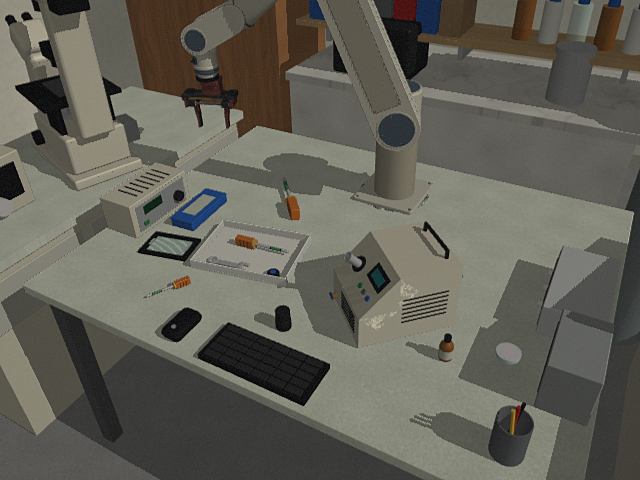

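View pics/top0.png

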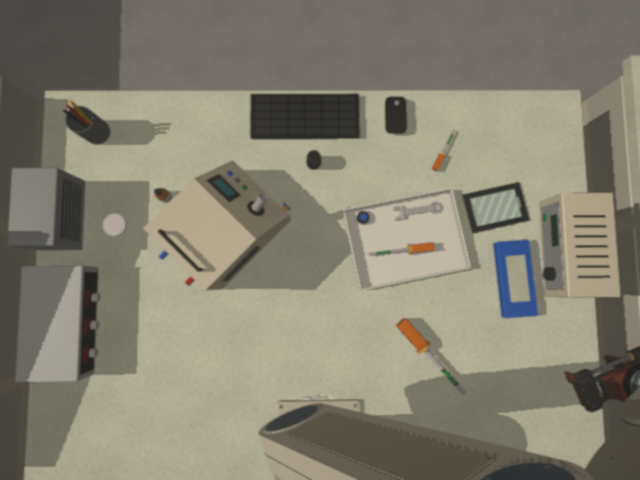

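View pics/wrist0.png

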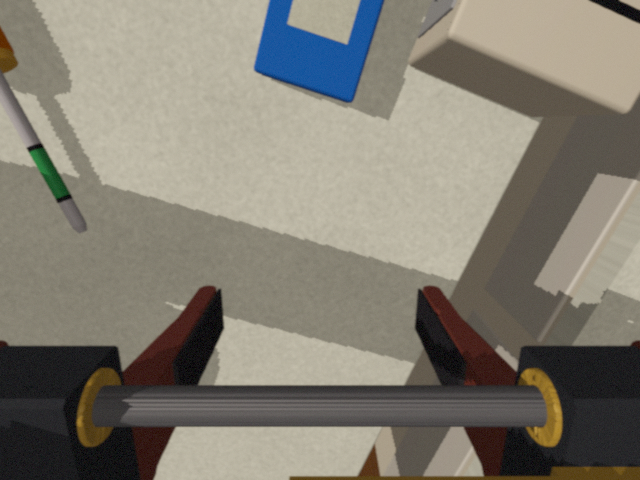

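```bash
cat > h.py <<'E'
import numpy as np, cv2
from scipy.spatial.transform import Rotation as R
from station import env, set_gripper, viewer, workorder
def campose(n, st=None):
    p=viewer.camera_params(n)
    if n!="wrist": return p,p["pose"]
    st=st or env.read_state()
    T=np.eye(4);T[:3,:3]=R.from_quat(st["orientation"]).as_matrix();T[:3,3]=st["tool_pos"]
    return p,T@p["tool_from_camera"]
def ray(n,uv,st=None,P=None):
    p,T=P or campose(n,st)
    d=np.array([(uv[0]-p["cx"])/p["fx"],-(uv[1]-p["cy"])/p["fy"],-1.])
    return T[:3,3],T[:3,:3]@d
def onz(n,uv,z,st=None,P=None):
    o,d=ray(n,uv,st,P); return o+d*(z-o[2])/d[2]
def proj(n,X,st=None,P=None):
    p,T=P or campose(n,st)
    c=T[:3,:3].T@(np.asarray(X,float)-T[:3,3])
    return np.array([p["cx"]+p["fx"]*c[0]/-c[2],p["cy"]-p["fy"]*c[1]/-c[2]])
def tri(rs):
    A=np.zeros((3,3));b=np.zeros(3)
    for o,d in rs:
        d=d/np.linalg.norm(d);M=np.eye(3)-np.outer(d,d);A+=M;b+=M@o
    X=np.linalg.solve(A,b); return X,[np.linalg.norm(np.cross(X-o,d/np.linalg.norm(d))) for o,d in rs]
def crop(src,dst,x0,y0,w,h,s):
    im=cv2.imread(src)[y0:y0+h,x0:x0+w]; cv2.imwrite(dst,cv2.resize(im,None,fx=s,fy=s,interpolation=cv2.INTER_CUBIC))
E
python3 - <<'E'
from h import *
crop("pics/top0.png","pics/topA.png",130,150,160,150,4) if 0 else crop("pics/top0.png","pics/topA.png",140,150,160,140,5)
crop("pics/top0.png","pics/topB.png",340,185,140,110,5)
crop("pics/scene0.png","pics/scA.png",320,220,160,130,5)
E
```

```text
(no output)
```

View pics/topA.png

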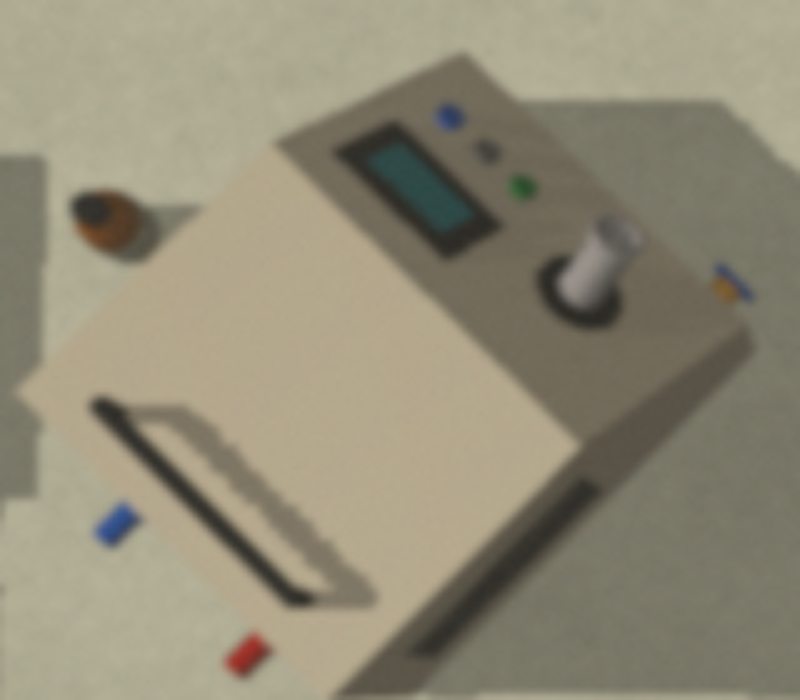

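View pics/topB.png

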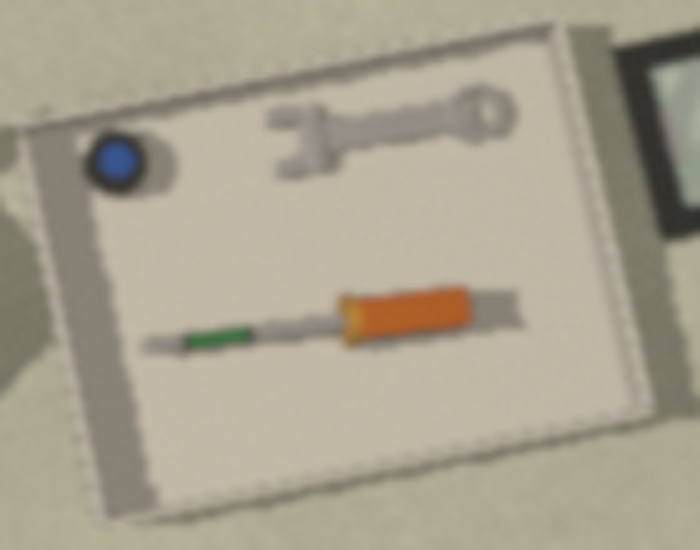

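View pics/scA.png

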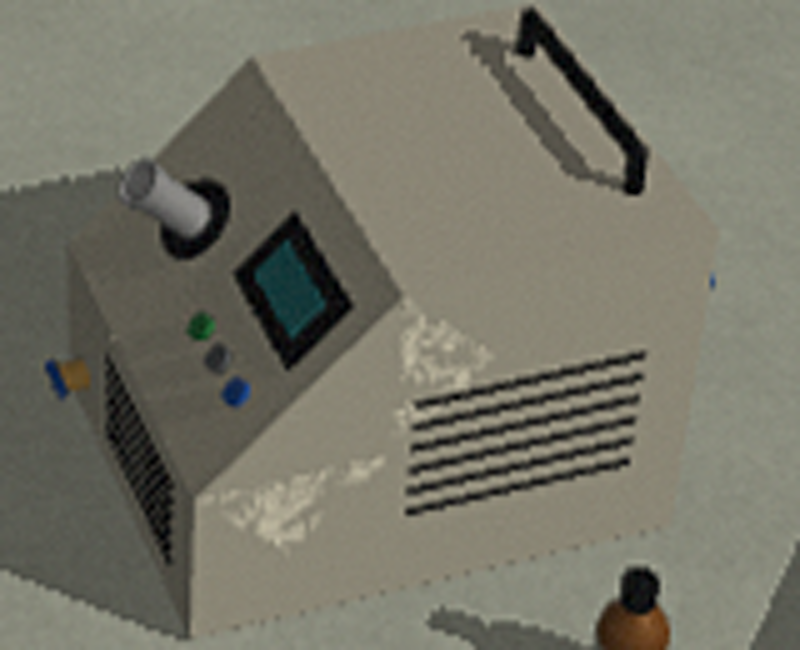

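Run:
```python
from h import *
np.set_printoptions(precision=1,suppress=True)
A=lambda x,y:(140+(x+.5)/5-.5,150+(y+.5)/5-.5)
B=lambda x,y:(340+(x+.5)/5-.5,185+(y+.5)/5-.5)
S=lambda x,y:(320+(x+.5)/5-.5,220+(y+.5)/5-.5)
m=A(620,237); ms=S(140,182)
print("mouth top@182",onz("top",m,182),"scene@182",onz("scene",ms,182),"tri",tri([ray("top",m),ray("scene",ms)]))
cs=[onz("top",A(*q),200) for q in [(277,145),(580,443),(335,697),(18,390)]]
for a,b in zip(cs,cs[1:]+cs[:1]): d=b-a; print(a[:2],np.linalg.norm(d),np.degrees(np.arctan2(d[1],d[0])))
cs2=[onz("scene",S(*q),200) for q in [(400,297),(252,58)]]
d=cs2[1]-cs2[0];print("scene fold",cs2,np.linalg.norm(d),np.degrees(np.arctan2(d[1],d[0])))
g=[onz("top",B(*q),z) for q,z in [((470,308),19),((418,312),19),((348,320),19),((140,345),19)]]
print(np.array(g)); d=g[3]-g[0];print(np.linalg.norm(d),np.degrees(np.arctan2(d[1],d[0])))
t=[onz("top",B(*q),30) for q in [(22,130),(555,25),(655,410),(108,515)]]
print(np.array(t)); 
for a,b in zip(t,t[1:]+t[:1]): d=b-a; print(np.linalg.norm(d),np.degrees(np.arctan2(d[1],d[0])))
```

```text
mouth top@182 [608.5 122.2 182. ] scene@182 [609.8 123.6 182. ] tri (array([608.5, 122.6, 180.8]), [np.float64(0.35555044231910243), np.float64(0.35555044231916727)])
[648.7 276.7] 195.64099160389102 -134.9031890272952
[510.6 138.1] 156.62949657926308 136.11817097547413
[397.7 246.7] 200.4992163317405 46.03160804917201
[536.9 391. ] 159.88867771036365 -45.63409375548344
scene fold [array([652.1, 278.4, 200. ]), array([511.2, 138.3, 200. ])] 198.6511422510375 -135.15918140158806
[[ 503.7 -313.3   19. ]
 [ 501.9 -285.4   19. ]
 [ 497.9 -247.8   19. ]
 [ 485.7 -136.5   19. ]]
177.80084937077208 95.83682772117301
[[ 599.9  -74.7   30. ]
 [ 654.6 -361.6   30. ]
 [ 448.  -406.4   30. ]
 [ 396.1 -116.5   30. ]]
292.0586524138236 -79.21297838511921
211.41366493613526 -167.76559286889255
294.56429526348495 100.14235648874629
208.05154654349866 11.572765310948844
```

```bash
cat >> h.py <<'E'
M=np.array([608.7,122.8,181.5]); AZ=np.radians(-44.8)
def nz(): return np.array([np.cos(AZ),np.sin(AZ),1])/np.sqrt(2)
def toolR(gx,gz,s):  # gauge x, gauge z -> tool rotation
    z=-gz; x=-s*gx; y=np.cross(z,x); return np.c_[x,y,z]
UP=6.0  # grasp point above axis
def ins_pose(back,phi,s,dx=0.0,M_=None):
    """collar face at distance back out of the mouth; dx: grasp pt offset along gauge x from grip middle"""
    Mm=M if M_ is None else M_
    n=nz(); gx=-n; lat=np.cross([0,0,1],n); lat/=np.linalg.norm(lat)
    gz0=np.cross(n,lat); gz0*=np.sign(gz0[2])
    gz=R.from_rotvec(n*phi).apply(gz0)
    Rt=toolR(gx,gz,s)
    mid=Mm+n*(back+36)          # grip middle on axis
    gp=mid+gx*dx+gz*UP
    return gp-61*Rt[:,2], R.from_matrix(Rt).as_quat()
def grasp_pose(c,yaw,s,zg=None):
    gx=np.array([np.cos(yaw),np.sin(yaw),0]);Rt=toolR(gx,np.array([0,0,1.]),s)
    gp=np.array([c[0],c[1],19+UP if zg is None else zg])
    return gp+[0,0,61],R.from_matrix(Rt).as_quat()
E
python3 - <<'E'
from h import *
np.set_printoptions(precision=2,suppress=True)
for s in (1,-1):
    print(s,"grasp",env.ik(*grasp_pose((501.5,-283.5),np.radians(95.8),s)),env.ik(*grasp_pose((501.5,-283.5),np.radians(95.8),s,150)))
    for ph in range(-120,121,20):
        r=[env.ik(*ins_pose(b,np.radians(ph),s)) for b in (0,150)]
        p=ins_pose(0,np.radians(ph),s)
        print(ph,r,p[0],R.from_quat(p[1]).as_matrix()[:,2])
E
```

```text
1 grasp [-0.54  0.67  1.83 -0.    0.63  2.51] [-0.54  0.47  1.8  -0.    0.87  2.51]
-120 [None, None] [684.46 129.34 183.27] [-0.86 -0.37  0.35]
-100 [None, None] [679.09 145.89 198.73] [-0.78 -0.61  0.12]
-80 [None, None] [667.42 157.48 215.18] [-0.61 -0.79 -0.12]
-60 [None, None] [650.84 162.73 230.64] [-0.36 -0.86 -0.35]
-40 [None, None] [631.36 160.99 243.25] [-0.07 -0.84 -0.54]
-20 [None, None] [611.32 152.49 251.47] [ 0.23 -0.71 -0.66]
0 [None, None] [593.15 138.25 254.33] [ 0.5  -0.5  -0.71]
20 [None, None] [579.03 119.97 251.47] [ 0.71 -0.23 -0.66]
40 [array([ 0.18,  0.4 ,  2.23,  3.31,  0.5 , -1.1 ]), array([-0.01,  0.26,  2.04,  2.67,  0.18, -0.59])] [570.66  99.88 243.25] [ 0.84  0.07 -0.54]
60 [array([-0.04,  0.54,  2.28,  2.61,  0.92, -0.68]), array([-0.2 ,  0.36,  2.08,  2.17,  0.7 , -0.25])] [569.07  80.38 230.64] [ 0.86  0.37 -0.35]
80 [array([-0.22,  0.73,  2.2 ,  2.22,  1.31, -0.62]), array([-0.34,  0.54,  2.01,  1.99,  1.16, -0.26])] [574.43  63.84 215.18] [ 0.78  0.61 -0.12]
100 [array([-0.3 ,  0.9 ,  2.03,  1.94,  1.62, -0.6 ]), array([-0.39,  0.73,  1.87,  1.86,
[... 1117 characters left out ...]
  0.47,  1.89, -1.1 ,  0.85,  0.47]), array([ 0.29,  0.37,  1.74, -0.96,  0.86,  0.09])] [593.15 138.25 254.33] [ 0.5  -0.5  -0.71]
20 [None, array([ 0.17,  0.27,  1.92, -1.15,  0.39,  0.21])] [579.03 119.97 251.47] [ 0.71 -0.23 -0.66]
40 [array([0.18, 0.4 , 2.23, 3.31, 0.5 , 2.05]), None] [570.66  99.88 243.25] [ 0.84  0.07 -0.54]
60 [array([-0.04,  0.54,  2.28,  2.61,  0.92,  2.46]), None] [569.07  80.38 230.64] [ 0.86  0.37 -0.35]
80 [array([-0.22,  0.73,  2.2 ,  2.22,  1.31,  2.52]), None] [574.43  63.84 215.18] [ 0.78  0.61 -0.12]
100 [array([-0.3 ,  0.9 ,  2.03,  1.94,  1.62,  2.54]), None] [586.11  52.25 198.73] [0.61 0.79 0.12]
120 [None, None] [602.69  47.   183.27] [0.36 0.86 0.35]
```

Run:
```python
from h import *
p,q=grasp_pose((501.5,-283.5),np.radians(95.8),-1,150)
print(env.read_state()["time_s"]);env.reach(p,q);set_gripper(50)
st=env.read_state();print(st["time_s"],st["tool_pos"],st["width"])
cv2.imwrite("pics/w1.png",viewer.camera("wrist"))
```

```text
0.15
2.4583 [ 501.49973647 -283.45083668  210.98028658] 50.334258613781834
```

View pics/w1.png

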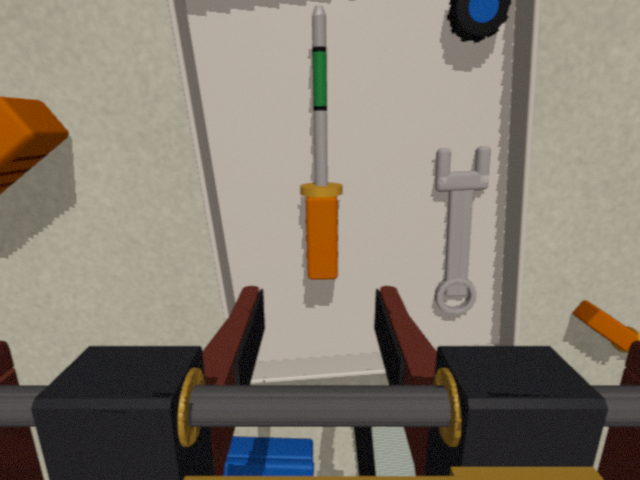

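The gauge is in view: tip at (319,9), rod/collar junction at (321,186), grip's near top edge at (322,278), cap at (480,10) and spanner on the right. The fingers look clear of all of them.

Run:
```python
from h import *
np.set_printoptions(precision=1,suppress=True)
P=campose("wrist")
t=onz("wrist",(319,9),19,P=P);e=onz("wrist",(322,278),34,P=P);c=onz("wrist",(321,184),21,P=P)
d=t-e;d[2]=0;print(t,c,e,np.linalg.norm(d),np.degrees(np.arctan2(d[1],d[0])))
u=d/np.linalg.norm(d);print(t-146*u,e+30*u,c-36*u)
```

```text
[ 485.9 -135.3   19. ] [ 498.  -241.8   21. ] [ 505.2 -305.8   34. ] 171.57745756980782 96.46013890772994
[ 502.3 -280.4   19. ] [ 501.8 -276.    34. ] [ 502.1 -277.6   21. ]
```

```bash
sed -i 's/^UP=6.0/UP=7.0/' h.py
python3 - <<'E'
from h import *
np.set_printoptions(precision=2,suppress=True)
c=(502.0,-279.5);y=np.radians(96.2)
p,q=grasp_pose(c,y,-1,80);env.reach(p,q)
p,q=grasp_pose(c,y,-1);print(env.move_l(p,q,rate=80,f_stop=8))
st=env.read_state();print(st["time_s"],st["tool_pos"],p,st["force"])
set_gripper(10)
st=env.read_state();print(st["time_s"],st["tool_pos"],st["force"],st["width"])
cv2.imwrite("pics/w2.png",viewer.camera("wrist"))
E
```

```text
False
3.7167 [ 502.11 -279.56   86.98] [ 502.  -279.5   87. ] [ 0.03 -0.39  0.9 ]
4.2667 [ 502.17 -279.58   87.3 ] [0.23 0.44 2.58] 21.813728119218514
```

View pics/w2.png

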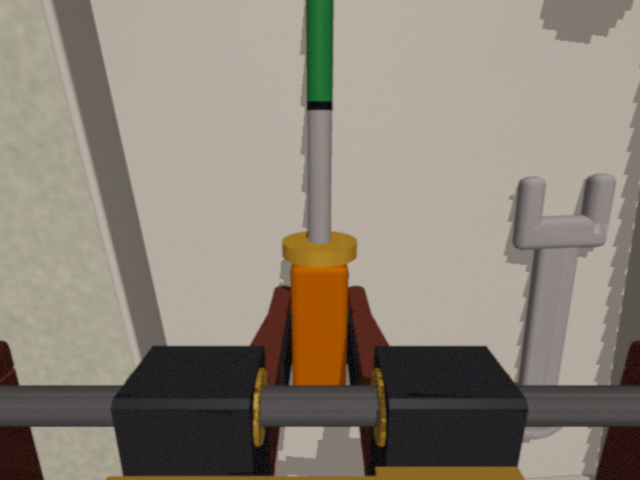

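Run:
```python
from h import *
np.set_printoptions(precision=2,suppress=True)
P=campose("wrist");st=env.read_state()
c=onz("wrist",(319,241),23.5,P=P);g=np.array([np.cos(np.radians(96.2)),np.sin(np.radians(96.2)),0])
print("collar x ahead of grasp",(c-st["tool_pos"])@g, "want 36")
p=st["tool_pos"].copy();p[2]=320
env.move_l(p,rate=250)
st=env.read_state();print(st["time_s"],st["force"],st["width"])
cv2.imwrite("pics/w3.png",viewer.camera("wrist"))
for b in (170,200):
  for ph in (-10,-20,-30): print(b,ph,env.ik(*ins_pose(b,np.radians(ph),-1)))
```

```text
collar x ahead of grasp 38.21214107979628 want 36
5.4 [-0.05  0.34 -1.26] 21.66830850121194
170 -10 [ 0.31  0.44  1.61 -0.91  1.09  0.03]
170 -20 [ 0.33  0.52  1.49 -0.89  1.29  0.02]
170 -30 [ 0.34  0.61  1.38 -0.88  1.49  0.  ]
200 -10 [ 0.28  0.43  1.56 -0.89  1.1  -0.03]
200 -20 [ 0.3   0.51  1.45 -0.89  1.3  -0.04]
200 -30 [ 0.31  0.6   1.34 -0.89  1.5  -0.05]
```

View pics/w3.png

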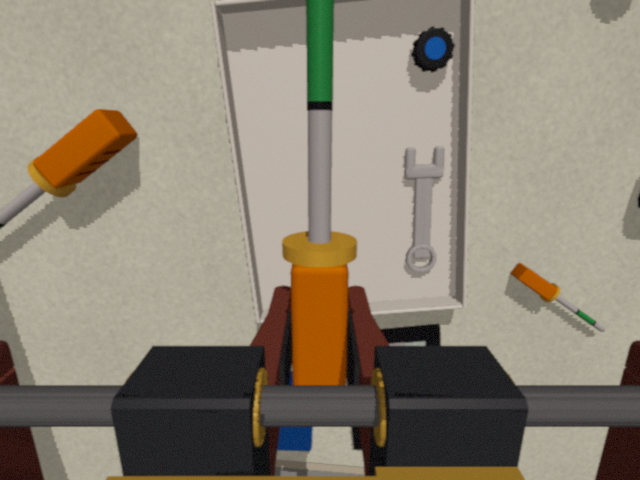

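The gauge looks the same as before the lift: collar at (319,243), black mark at (319,105), so it hasn't slipped. Next is the pre-insertion pose.

Run:
```python
from h import *
np.set_printoptions(precision=2,suppress=True)
p,q=ins_pose(160,np.radians(-20),-1,-1.5);env.reach(p,q)
st=env.read_state();print(st["time_s"],st["tool_pos"],p,st["force"],st["width"])
np.save("st4.npy",np.r_[st["tool_pos"],st["orientation"]])
for n in("wrist","top","scene"): cv2.imwrite(f"pics/{n}4.png",viewer.camera(n))
T=np.eye(4)
n_=nz();tip=M+50*n_
print({k:[proj(k,X) for X in (tip,M,M-40*n_)] for k in("top","scene","wrist")})
print(env.read_state()["time_s"])
crop("pics/top4.png","pics/top4c.png",200,130,150,120,5)
crop("pics/scene4.png","pics/scene4c.png",280,180,150,120,5)
```

```text
6.85 [691.85  71.37 365.94] [692.12  72.74 366.34] [-0.14 -0.67 -1.12] 22.10669528837422
{'top': [array([272.78, 182.87]), array([263.36, 196.94]), array([256.21, 207.6 ])], 'scene': [array([333.79, 247.06]), array([347.49, 255.82]), array([358.06, 262.58])], 'wrist': [array([321.58, -98.25]), array([ 321.5 , -316.65]), array([ 321.41, -538.19])]}
7.0
```

View pics/wrist4.png

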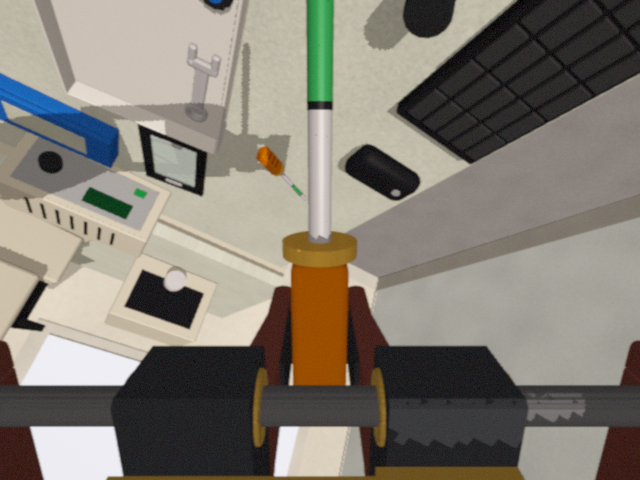

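View pics/top4c.png

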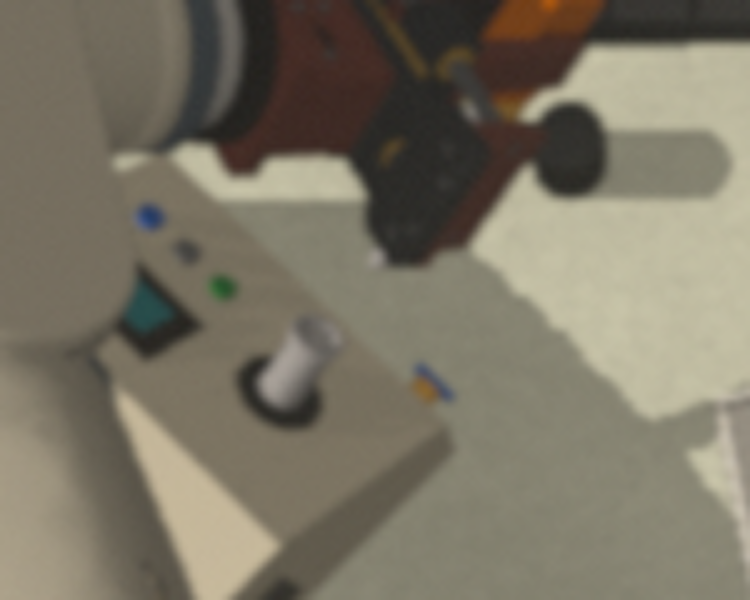

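View pics/scene4c.png

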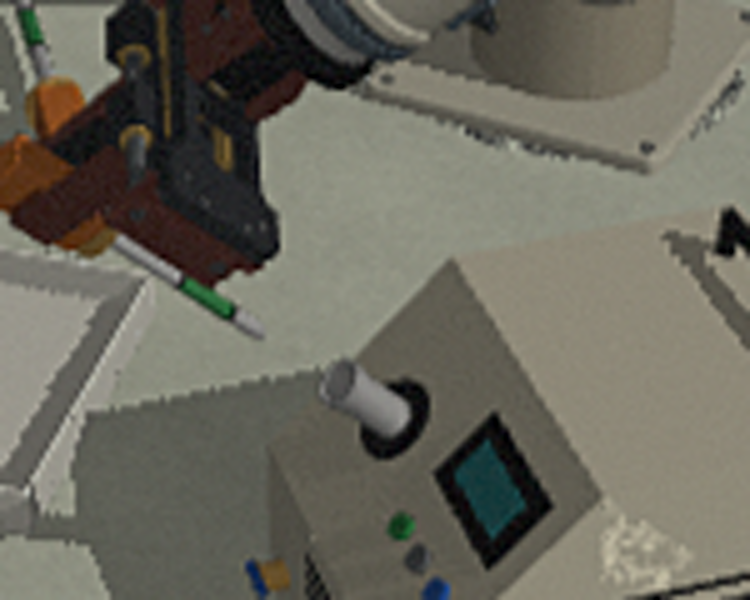

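Run:
```python
from h import *
np.set_printoptions(precision=2,suppress=True)
st=env.read_state();print(st["time_s"],st["tool_pos"],st["dq"])
p,q=ins_pose(120,np.radians(-20),-1,-1.5);print(env.move_l(p,q,rate=60,f_stop=8));env.hold(0.2)
st=env.read_state();print(st["time_s"],st["tool_pos"],p,st["force"],R.from_quat(st["orientation"]).as_matrix()[:,0], nz())
for n in("top","scene"): cv2.imwrite(f"pics/{n}5.png",viewer.camera(n))
n_=nz();tip=M+10*n_
print({k:[proj(k,X) for X in (tip,M,M-40*n_)] for k in("top","scene")})
crop("pics/top5.png","pics/top5c.png",220,150,100,75,8)
crop("pics/scene5.png","pics/scene5c.png",300,210,100,75,8)
```

```text
7.0 [692.05  70.77 366.43] [ 0.  0. -0. -0. -0.  0.]
False
8.0167 [672.24  92.5  338.4 ] [672.05  92.67 338.05] [ 0.14  0.01 -1.02] [-0.5   0.5  -0.71] [ 0.5  -0.5   0.71]
{'top': [array([265.2, 194.2]), array([263.36, 196.94]), array([256.21, 207.6 ])], 'scene': [array([344.8, 254.1]), array([347.49, 255.82]), array([358.06, 262.58])]}
```

View pics/top5c.png

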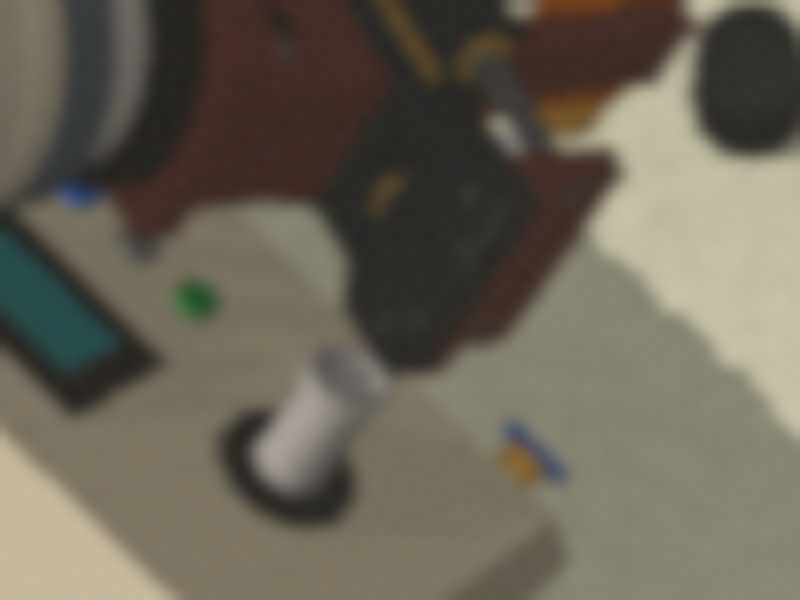

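View pics/scene5c.png

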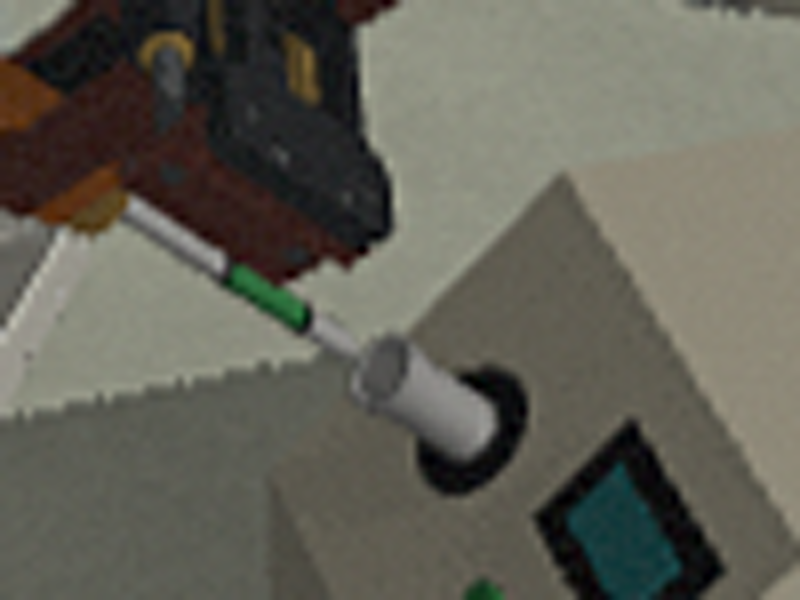

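Scene view: the tip is at (344.4,253.7) and the mouth centre at (348.1,256.2), and the rod's line runs into the mouth centre. The top view agrees sideways to about 0.1 px. I'm inserting now, gently and under force guard.

Run:
```python
from h import *
np.set_printoptions(precision=2,suppress=True)
for b in (95,70,20):
    p,q=ins_pose(b,np.radians(-20),-1,-1.5);r=env.move_l(p,q,rate=50,f_stop=5)
    st=env.read_state();e=st["tool_pos"]-p;print(b,r,st["time_s"],e,e@nz(),st["force"],st["wrist_torque"])
    if r: break
for n in("wrist","scene"): cv2.imwrite(f"pics/{n}6.png",viewer.camera(n))
crop("pics/scene6.png","pics/scene6c.png",300,210,100,75,8)
```

```text
95 False 8.7667 [ 0.04  0.18 -0.05] -0.1075179833341013 [-0.51  0.46 -1.03] [ 0.49 -0.04  0.  ]
70 False 9.4167 [-0.04  0.15 -0.07] -0.146472952541712 [-0.25 -0.42 -1.68] [0.5  0.04 0.01]
20 False 10.5667 [ 0.11 -0.09  0.17] 0.22256735277152792 [-0.05 -0.02 -1.11] [ 0.51 -0.    0.02]
```

View pics/scene6c.png

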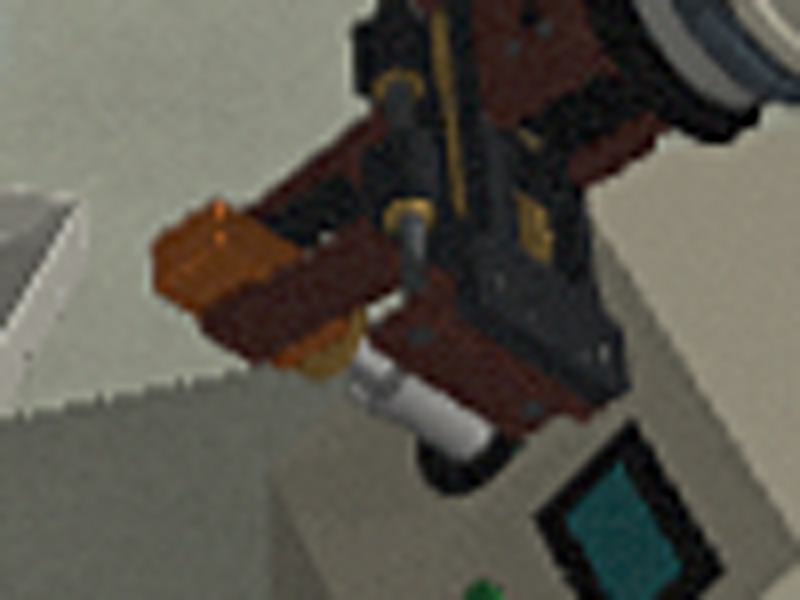

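View pics/wrist6.png

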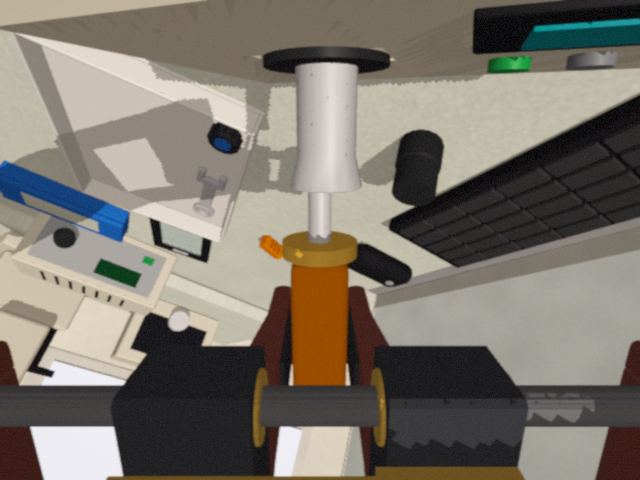

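The wrist view shows the rod at x≈319.5 and the neck's centre at x≈327, about 3 mm to tool +y. Force is still near zero. I'll shift over before seating the collar.

```bash
python3 - <<'E'
from h import *
np.set_printoptions(precision=2,suppress=True)
st=env.read_state();y=R.from_quat(st["orientation"]).as_matrix()[:,1];print(y,st["force"],st["tool_pos"])
p,q=ins_pose(20,np.radians(-20),-1,-1.5)
for k in (1,2,2.8):
    r=env.move_l(p+k*y,q,rate=15,f_stop=3); st=env.read_state();print(k,r,(st["tool_pos"]-p)@y,st["force"],st["time_s"])
    if r:break
for n in("wrist",): cv2.imwrite(f"pics/{n}7.png",viewer.camera(n))
crop("pics/wrist7.png","pics/wrist7c.png",240,30,160,250,3)
crop("pics/wrist6.png","pics/wrist6c.png",240,30,160,250,3)
E
python3 -c "
import cv2,numpy as np
cv2.imwrite('pics/w67.png',cv2.resize(np.hstack([cv2.imread('pics/wrist6c.png'),cv2.imread('pics/wrist7c.png')]),(768,600)))"
```

```text
[ 0.83  0.5  -0.24] [-1.01 -0.18 -1.05] [622.01 142.35 267.56]
1 False 0.9791120112831717 [ 0.84  0.02 -0.72] 10.9167
2 False 2.044499981049163 [ 0.52 -0.83 -0.84] 11.1667
2.8 False 2.8327183945187255 [-0.32  0.35 -0.6 ] 11.4167
```

View pics/w67.png

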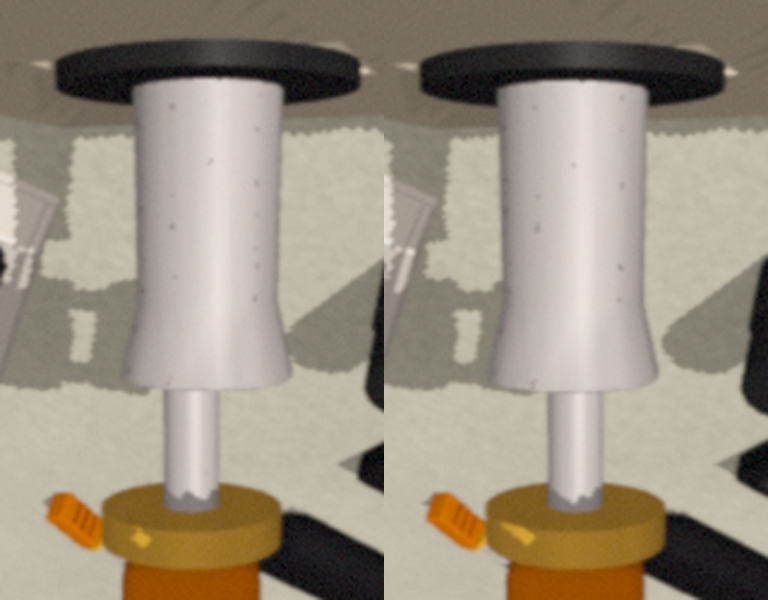

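The rod is now centred: rod at x≈575 and rim at x≈574 in the right half of the picture. There is no contact force. I'm seating the collar slowly.

```bash
cat >> h.py <<'E'
YT=R.from_quat(ins_pose(0,np.radians(-20),-1)[1]).as_matrix()[:,1]
def ins(b): 
    p,q=ins_pose(b,np.radians(-20),-1,-1.5); return p+2.8*YT,q
E
python3 - <<'E'
from h import *
np.set_printoptions(precision=2,suppress=True)
print(env.move_l(*ins(8),rate=30,f_stop=4),env.read_state()["force"])
r=env.move_l(*ins(-7),rate=12,f_stop=4); st=env.read_state()
e=st["tool_pos"]-ins(0)[0];print(r,"back",e@nz(),"lat",e@YT,st["force"],st["force"]@nz(),st["time_s"],st["width"])
for n in("wrist",): cv2.imwrite(f"pics/{n}8.png",viewer.camera(n))
st=env.read_state();print(st["force"],st["force"]@nz())
crop("pics/wrist8.png","pics/wrist8c.png",220,40,200,260,2)
E
```

```text
False [ 0.32  1.01 -0.94]
True back -1.029352042320868 lat 0.0593240522339282 [1.06 0.01 3.04] 2.6775059456476984 12.8083 21.881540084470522
[2.43 0.04 3.13] 3.4104749994791073
```

View pics/wrist8c.png

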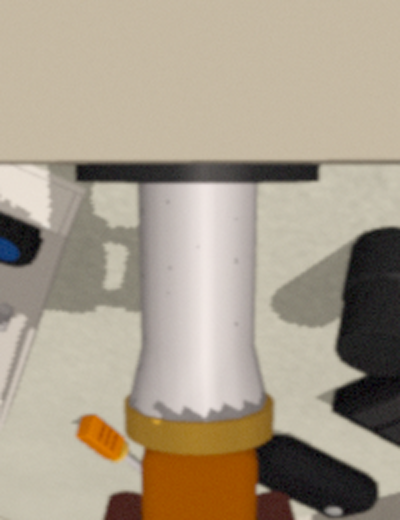

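The collar is flush on the rim and the move stopped at about 4 N. I'll pause briefly, then draw it straight out and take it back over the tray.

Run:
```python
from h import *
np.set_printoptions(precision=2,suppress=True)
env.hold(0.3)
print(env.move_l(*ins(60),rate=60,f_stop=10),env.read_state()["force"])
print(env.move_l(*ins(165),rate=90,f_stop=10),env.read_state()["force"])
c=(507.0,-325.0);y=np.radians(96.2)
p,q=grasp_pose(c,y,-1,260);env.reach(p,q)
p,q=grasp_pose(c,y,-1,150+UP);print(env.move_l(p,q,rate=120));env.hold(0.5)
st=env.read_state();print(st["time_s"],st["tool_pos"]-p,st["force"],st["width"],R.from_quat(st["orientation"]).as_matrix())
for n in("wrist","top","scene"): cv2.imwrite(f"pics/{n}9.png",viewer.camera(n))
g=np.array([np.cos(y),np.sin(y),0]);tip=np.r_[c,150]+(146+1.5)*g
print(tip,proj("scene",tip),proj("top",tip),proj("scene",tip-110*g),proj("top",tip-110*g))
crop("pics/scene9.png","pics/scene9c.png",180,190,160,120,5)
```

```text
False [-0.34  0.03 -1.15]
False [ 0.51 -0.89 -1.71]
False
18.6833 [-0.01 -0.05  0.14] [ 0.16  0.12 -1.43] 22.14657654253697 [[-0.11  0.99  0.  ]
 [ 0.99  0.11 -0.  ]
 [-0.    0.   -1.  ]]
[ 491.07 -178.36  150.  ] [272.34 212.49] [391.69 247.35] [238.94 205.09] [437.3  241.96]
```

View pics/wrist9.png

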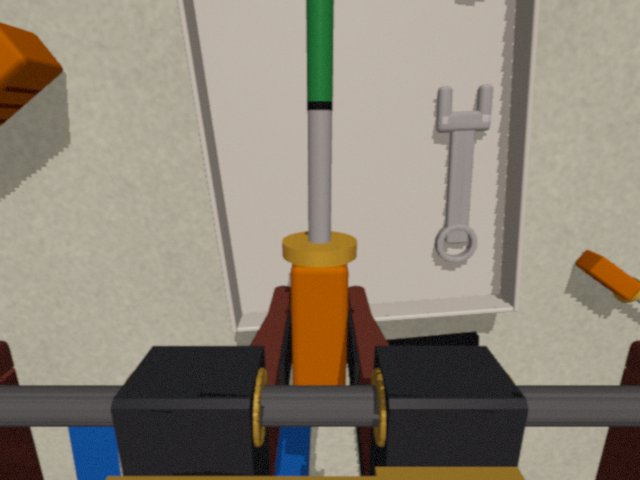

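View pics/scene9c.png

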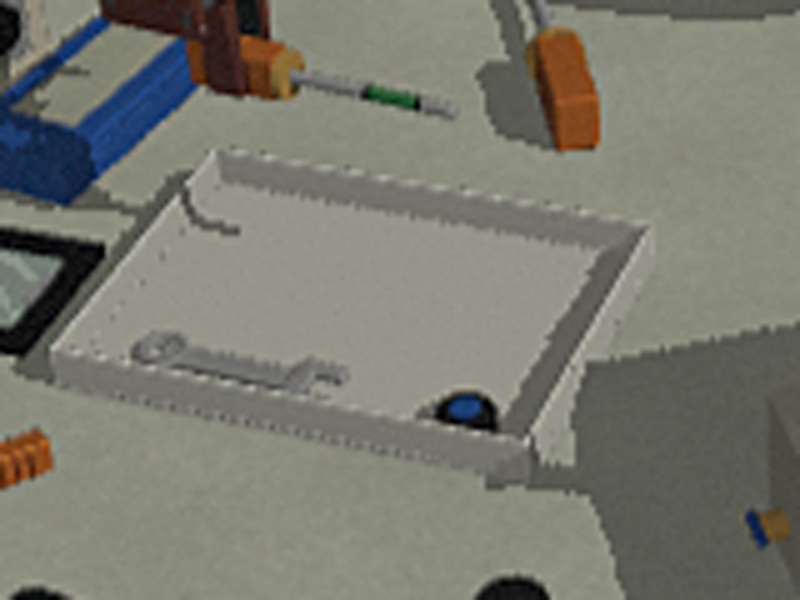

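View pics/top9.png

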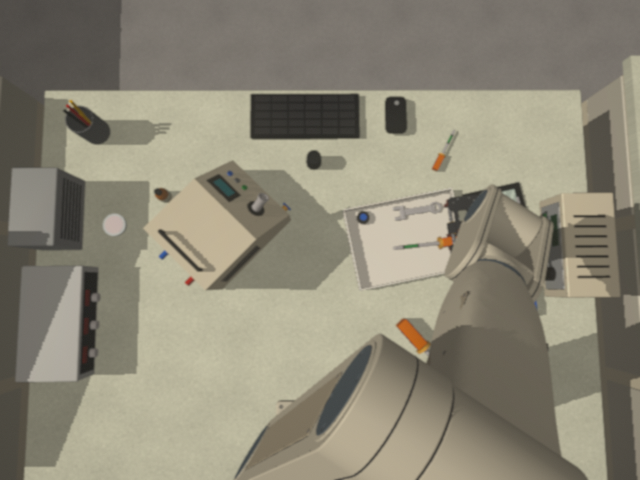

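The scene view puts the tip at (270.6,212), against a prediction of (272.3,212.5) for 150 mm height. The gauge is level, still and well inside the tray outline. Nothing else looks moved.

Run:
```python
from h import *
st=env.read_state();print(st["time_s"],abs(st["dq"]).max(),st["width"],st["force"])
workorder.sign_off()
```

```text
18.8333 0.0010238914213831266 21.511117254498807 [-0.21622477 -0.4868312   0.02828801]
the job is handed in; nothing more can be done
```

I lifted the orange-gripped dip gauge from the tray and slid it down the filler neck until its brass collar stopped on the rim. I then drew it straight out, brought it back over the tray, and handed the job in at 18.8 s while still holding it.

- **Insertion:** Part-way in, the wrist camera showed the rod about 3 mm off the neck's centre, which the scene and top views had not shown. There was no contact force. I shifted it 2.8 mm sideways before seating the collar.
- **Collar stop:** It stopped at about 4 N, and the wrist picture showed the collar flush on the rim. I did not force it, and no unexpected force appeared on the way out.
- **Final hold:** The gauge is level and still, with its axis about 150 mm above the bench and its tip over the inside of the tray. It touches nothing, and the jaw opening (about 22 mm) matches the grip's width.
- **Other things:** In the last pictures the cap, spanner and other visible items look unmoved; the arm partly hid the right-hand side.
- **Small disagreements:** Measurements along the gauge differed by a few millimetres (171.6 mm from the wrist view against the true 176 mm). The arm also sat about 2 mm off its target at the first approach pose. Neither affected the result.

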